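Open the incubator lid past its slide catch and hold it

TASK

A colleague is about to load tubes into the incubator: take the bridge-shaped bar on its lid and tug it upward to learn if the lid is caught. If it is caught, keep the lid raised against the catch and slide the bar fully to the incubator's left (left as seen from the robot) to release it; never slide the bar while the lid lies shut, and if the lid comes up freely leave the bar where it is on its track. Then raise the lid to about 40 degrees (at least 30), leave the things around it where they are, and finish while holding the lid open and still.

Things in the scene. Friction and masses are not known exactly. Their poses are not given: they have to be found in the camera images.
- incubator: tube incubator fixed on the bench: white case 240 mm deep (x) by 260 mm wide (y), rim 110 mm above the bench. Origin: centre of its underside; its x axis points from the front (robot side) to the hinged back, its y axis along the front edge to the left seen from the robot, z up. Its yaw is within 0.35 rad of the robot's
- lid (a joint): lid of the incubator (12 mm thick, clear window, 0.4 to 0.9 kg), in rad: 0 = shut, grows as the front edge rises, stop at 1.1. It turns about the hinge line and falls shut when let go. If caught it rises only about 0.04 rad (8 mm at the bar) and stops hard
- hinge (a point): middle of the lid's hinge line, at the back top edge of the incubator: 120 mm along the incubator's x from its origin and 112 mm up; the line runs along the incubator's y
- slidebar (a joint): place of the bridge grip along its track, in m: starts at 0 to 0.003, stop at 0.025 towards the incubator's +y; about 2 N to slide, stays put. It moves a bolt; the keeper is hidden at one of two places: either the lid is caught at the start and free once the grip is slid over 0.015, or it is free at the start and would be caught if the grip were slid over while the lid is nearly shut
- bar (a point): middle of the bar of the bridge grip: a round steel bar of 12 mm diameter along the incubator's y, 96 mm free length between its two posts, its axis 42 mm above the lid's top. With the lid shut it lies 215 mm in front of the hinge line and 60.5 mm above it (172.5 mm above the bench). It turns between the fingers as the lid rises. Axes as the incubator's when shut
- tuberack: bystander: steel test-tube rack 220 x 75 x 115 mm high with tubes, stands beside the incubator; origin at the middle of its underside
- tipbox: bystander: open box of pipette tips 120 x 85 x 63 mm; origin at the middle of its underside
- reagent: bystander: amber bottle, 60 mm across, 150 mm high; origin at the middle of its underside
- beaker: bystander: glass beaker, 72 mm across, 90 mm high; origin at the middle of its underside
- dish: bystander: flat clear dish, 90 mm across, 15 mm high; origin at the middle of its underside
- pipette: bystander: pipette lying down, 215 mm long, 30 mm high; origin at the middle of its underside
- marker: bystander: marker pen lying down, 110 x 16 x 13 mm; origin at the middle of its underside

How it is judged (in metres and radians):
On the way, in this order (a step that is already met when the one before it is completed fails the run):
1. the lid has been tugged up through its play (value of joint lid above 0.025 rad), for 0.05 s.
2. the lid is clear of the catch (value of joint lid above 0.2 rad), for 0.1 s.
At the end, for the whole second after the job is handed in: The lid stands open between 0.5 and 0.95 rad (29 to 54 degrees), still (under 0.1 rad/s), with the fingers in contact with it (over 1 N): it would fall shut if they let go (value of joint lid between 0.5 and 0.95 rad and contact force between the fingers and incubator above 1 N and velocity of joint lid between -0.1 and 0.1 rad/s); the arm keeps its last pose, push and grip.
It fails at once if the bar is slid aside (over 8 mm) while the lid lies shut (under 0.008 rad) (value of joint slidebar above 0.008 m and value of joint lid below 0.008 rad).
It fails at once if the bar is slid aside although the lid is already up clear of the catch (it crosses 6 to 11 mm with the lid above 0.07 rad) (value of joint slidebar between 0.006 and 0.011 m and value of joint lid above 0.07 rad).
It fails at once if a thing standing or lying around the incubator is pushed more than 30 mm (distance of any of tuberack, tipbox, reagent, beaker, dish, pipette, marker from where it was at the start of the episode above 0.03 m).
It also fails if it takes over 40 s, if anything falls off the work surface, if the arm or the gripper's body presses on something with over 40 N, if the wrist force passes 120 N, or if a joint passes its speed limit or range.

ROBOT

A 7-joint arm with a two-finger parallel gripper is mounted at the origin on the work surface. World frame = base frame: x ahead of the robot, y to its left, z up, the work surface at z = 0. Lengths are in mm, angles in rad, forces in N, time in s.
With the tool pointing down it reaches from about 425 to 1025 mm from the base axis. Payload 9.4 kg.
Tool frame: the origin (TCP) lies on the centre line of the jaws, within the pads' length; the fingertips stand 17 mm ahead of it and the grasp point (between the pads) lies 2 mm behind it; z points along the fingers, y is the line along which they close (so a half turn about z gives the same grasp; the last joint's range is limited). The gripper opens to 93 mm and grips with 3 to 60 N. Pads are 15 mm wide; open, the fingers measure 128 mm over their backs; the gripper's body (75 mm by 188 mm) begins 65 mm behind the grasp point.
Start: joints at [-1.364, 0.599, -0.003, 1.599, 0.002, 0.943, -0.08], TCP at [203.008, 695.997, 235.618] pointing down, gripper open.
Joint ranges: [-2.57, 2.57], [-0.35, 1.97], [-1.29, 1.29], [0.11, 2.56], [-1.05, 4.19], [0.11, 1.86], [-2.63, 2.63]. Speed limits (rad/s): [2.22, 2.22, 3.01, 3.01, 3.14, 3.14, 3.14].

INTERFACE

Orientations are given as a 3x3 rotation matrix whose columns are the frame's x, y, z axes.
In Python, from workcell import ctrl, capture, camera_params, order gives the robot as it stands.
- The arm moves only by the tool send_rows, never from a script. Its argument "moves" is a list of rows, each an object with "travel": the shift along the tool's x, y, z in mm, a list of three; "twist": the turn, a rotation vector about the tool's x, y, z in rad, a list of three; "gripper": the finger opening in mm, from 0 to 93. In form: [{"travel": [dx, dy, dz], "twist": [rx, ry, rz], "gripper": gripper}, ...]. A call has exactly 10 rows; each row is the pose to reach, as a shift and turn from the pose commanded when the call began, along the tool's axes at that moment; what a row does not reach only later rows make up. A row lasts 1/12 s, in which the tool goes at most 41.7 mm and 7.16 degrees, less where a joint would pass 70% of its speed; a pose out of reach is approached as far as the arm can. A call with a gripper value outside its range is refused whole. The fingers move at their own pace and stop on an object; "grip_force" is the grip in N (left out, the last holds). Time passes only in rows, so rows that repeat a pose let the fingers close, or fill a call up. It gives the time, the measured TCP pose, the force, the opening and the grip force at its end, in the units of the state.
- ctrl.get_obs(): the state, without advancing time (a new reading comes with each control period).
- capture(name): name is "scene" or "side" or "wrist"; returns the picture (480x640x3 uint8, blue, green, red); there is no depth.
- camera_params(name): a dict with "K" (3x3 intrinsics, pixels), "distortion" ([k1, k2, p1, p2, k3] as OpenCV has them; the pictures are not rectified), "T" (4x4, takes a point from camera to world coordinates). Camera axes: x right, y down, z forward; pixel columns grow to the right and rows downward; lengths in mm; the calibration is good to about 2 mm. A picture is of the moment at which its call begins: read the wrist's pose just before it. camera_params takes no time and is no camera call; for the wrist camera it gives the pose at the moment of the call.
- order.finish_job(): hands the job in; it is judged then, once.
The state is a dict: "clock": time; "joints": joint angles; "joint_velocities": joint speeds; "effort": joint torques, N m; "tcp_pos": TCP position; "tool_rot": TCP orientation; "contact_force": force on the tool from outside, world axes, zero at the start; "wrist_torque": the same for the moment, N m; "width": finger opening in mm; "grip_force": force on a finger pad.
Only numpy, scipy, OpenCV 4.12 (cv2) and the standard library are available. Lean on these libraries where they do the work, as an engineer would, in place of code of your own. Each camera call takes 0.05 s, during which the arm holds its last target. There are 200 camera calls.

## Working session

There is one attempt and no reset: what is moved stays moved. The work goes in short steps, Python scripts to look and compute and a tool call to move; the robot and the scene stay as the last step left them, time stands still between calls to the robot, and variables do not carry over. Pictures are saved under pics/ and viewed, at most 10 in all, crops included, and the job is handed in when it is done.

Besides the shell and the picture viewer there is one more tool, called after "Emit:" as name([rows], argument=value, ...), one row to a line, values as JSON. send_rows: Moves the arm, as the interface text tells. Its arguments: {"type":"object","properties":{"moves":{"type":"array"},"grip_force":{"type":"number"}},"required":["moves"]}

```bash
mkdir -p pics && python3 - <<'E'
from workcell import ctrl,capture,camera_params
import cv2,numpy as np
np.set_printoptions(precision=3,suppress=True)
for n in("scene","side"):
    cv2.imwrite(f"pics/{n}0.png",capture(n)); p=camera_params(n); print(n,p["K"].tolist(),p["distortion"],p["T"])
o=ctrl.get_obs(); print(o["tcp_pos"],o["tool_rot"],o["clock"],o["joints"])
E
```

```text
scene [[536.3279069707625, 0.0, 316.8181814013398], [0.0, 536.3279069707625, 244.97143799910904], [0.0, 0.0, 1.0]] [-0.135  0.     0.     0.     0.   ] [[   0.206    0.794   -0.571 1218.497]
 [   0.978   -0.157    0.134 -118.079]
 [   0.017   -0.587   -0.81  1033.303]
 [   0.       0.       0.       1.   ]]
side [[484.6785576988473, 0.0, 318.5286573105459], [0.0, 484.6785576988473, 239.74732107207157], [0.0, 0.0, 1.0]] [0.014 0.    0.    0.    0.   ] [[   0.867   -0.288    0.408  125.334]
 [  -0.499   -0.522    0.692 -725.781]
 [   0.013   -0.803   -0.595  787.231]
 [   0.       0.       0.       1.   ]]
[202.892 695.593 234.84 ] [[-0.96   0.28  -0.   ]
 [ 0.28   0.96  -0.001]
 [-0.    -0.001 -1.   ]] 0.1 [-1.364  0.6   -0.003  1.6    0.002  0.943 -0.08 ]
```

View pics/scene0.png

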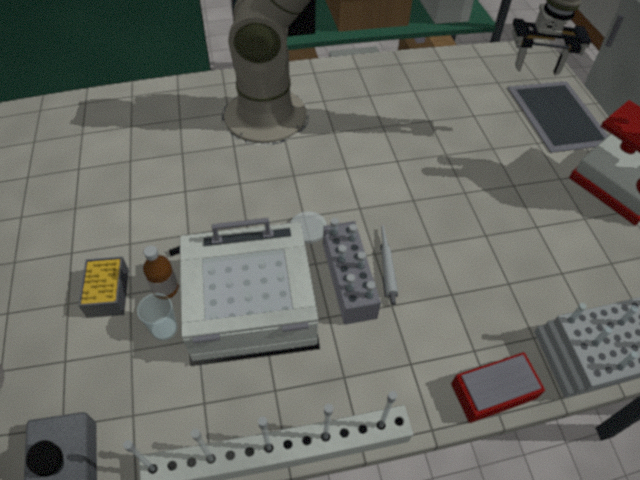

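View pics/side0.png

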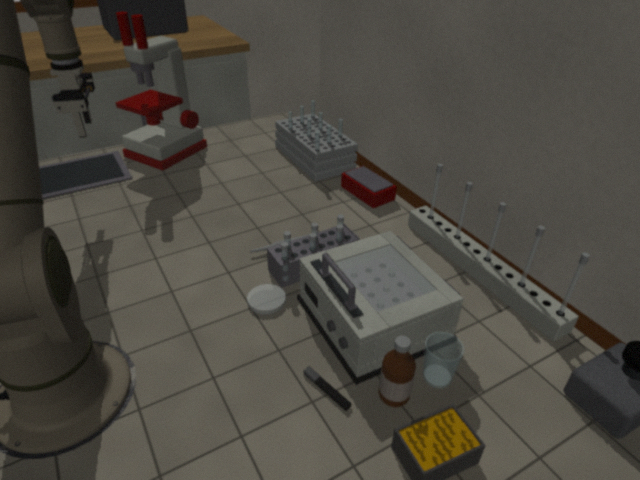

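The scene view shows the incubator at (250,285), with its bar running from about (213,230) to (270,222). In the side view the bar runs from (322,258) to (353,298). The rack stands to the left (+y), with the bottle, beaker and tip box on the right. I'll look closer at both.

```bash
cat > h.py <<'E'
import numpy as np,cv2
from workcell import camera_params
np.set_printoptions(precision=2,suppress=True)
def ray(n,px,p=None):
    p=p or camera_params(n)
    u=cv2.undistortPoints(np.array([[px]],float),np.array(p["K"]),np.array(p["distortion"]))[0,0]
    T=np.array(p["T"]); return T[:3,3],T[:3,:3]@np.array([u[0],u[1],1])
def onz(n,px,z,p=None):
    o,d=ray(n,px,p); return o+d*(z-o[2])/d[2]
def tri(n1,a,n2,b,p1=None,p2=None):
    o1,d1=ray(n1,a,p1);o2,d2=ray(n2,b,p2)
    s=np.linalg.lstsq(np.c_[d1,-d2],o2-o1,rcond=None)[0]
    x,y=o1+s[0]*d1,o2+s[1]*d2; return (x+y)/2,np.linalg.norm(x-y)
E
python3 - <<'E'
from h import *
a=cv2.imread("pics/scene0.png")[205:265,190:290]; b=cv2.imread("pics/side0.png")[240:330,295:395]
cv2.imwrite("pics/c.png",np.vstack([cv2.resize(a,None,fx=6,fy=6,interpolation=2)[:300],cv2.resize(b[:50+0],None,fx=6,fy=6,interpolation=2)])[:600])
cv2.imwrite("pics/c.png",np.hstack([cv2.resize(a,(400,240),interpolation=2),cv2.resize(b,(400,360),interpolation=2)[:240]])) if 0 else None
cv2.imwrite("pics/c.png",np.vstack([cv2.resize(a[:50],(600,300),interpolation=2),cv2.resize(b[10:70],(500,300),interpolation=2) if 0 else cv2.copyMakeBorder(cv2.resize(b[10:70],(500,300),interpolation=2),0,0,0,100,cv2.BORDER_CONSTANT)]))
for n,l in(("scene",[(213,230),(270,222)]),("side",[(322,258),(353,298)])):
    for q in l: print(n,onz(n,q,172.5))
for q in [(181,236),(302,227),(316,320),(184,338)]: print("lidcorner",onz("scene",q,130))
E
```

```text
scene [ 533.58 -174.2   172.5 ]
scene [535.64 -57.54 172.5 ]
side [521.39 -68.3  172.5 ]
side [ 512.08 -197.19  172.5 ]
lidcorner [ 502.47 -245.35  130.  ]
lidcorner [528.54  10.25 130.  ]
lidcorner [752.33  -6.07 130.  ]
lidcorner [ 742.28 -254.9   130.  ]
```

View pics/c.png

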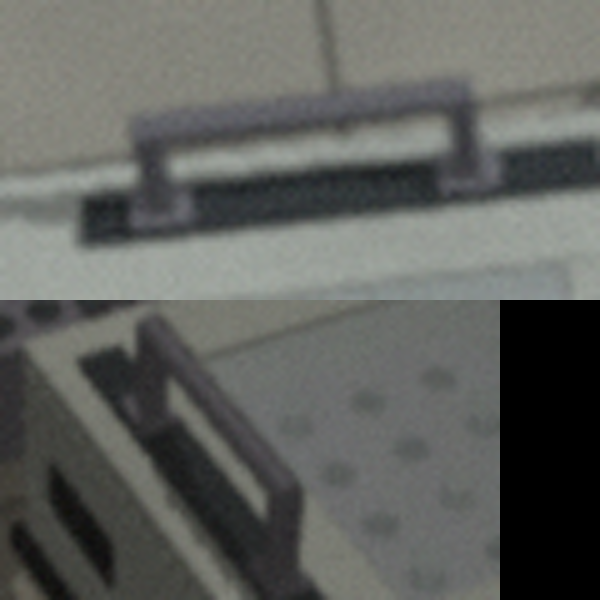

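The crop shows the bar ends at (212.5,226.7) and (268.3,220.5) in scene, and at (325,255.6) and (353,286.4) in side.

```bash
python3 - <<'E'
from h import *
S=[(212.5,226.7),(268.3,220.5)];D=[(353,286.4),(325,255.6)]
r=[]
for a,b in zip(S,D):
    t=tri("scene",a,"side",b);r.append(t[0]);print(t,onz("scene",a,172.5),onz("side",b,172.5))
d=r[1]-r[0];print("len",np.linalg.norm(d),"mid",(r[0]+r[1])/2,"yaw",np.arctan2(-d[0],d[1]))
for n,e in(("scene",S),("side",D)):
    p,q=[onz(n,x,172.5) for x in e];print(n,(p+q)/2,np.arctan2(-(q-p)[0],(q-p)[1]))
C=[onz("scene",q,130) for q in [(181,236),(302,227),(316,320),(184,338)]]
for i,j in((0,1),(3,2)):e=C[j]-C[i];print(np.arctan2(-e[0],e[1]))
for i,j in((0,3),(1,2)):e=C[j]-C[i];print(np.arctan2(e[1],e[0]))
E
```

```text
(array([ 527.34, -173.98,  175.82]), np.float64(0.5941512245005364)) [ 524.9  -174.42  172.5 ] [ 529.44 -170.65  172.5 ]
(array([531.27, -61.35, 171.17]), np.float64(2.835037002514579)) [531.09 -60.36 172.5 ] [530.69 -64.51 172.5 ]
len 112.79929381545973 mid [ 529.3  -117.67  173.5 ] yaw -0.03485380254035474
scene [ 528.   -117.39  172.5 ] -0.05423319376346323
side [ 530.07 -117.58  172.5 ] -0.011717583384639216
-0.10167409440564373
-0.04036152079084721
-0.03981493649396242
-0.07279506438310347
```

Emit:
send_rows([
  {"travel": [0, 0, -40], "twist": [0, 0, 0], "gripper": 93},
  {"travel": [-38, -31, -80], "twist": [0, 0, 0.08], "gripper": 93},
  {"travel": [-76, -62, -95], "twist": [0, 0, 0.16], "gripper": 93},
  {"travel": [-108, -88, -95], "twist": [0, 0, 0.25], "gripper": 93},
  {"travel": [-140, -115, -95], "twist": [0, 0, 0.33], "gripper": 93},
  {"travel": [-172, -142, -95], "twist": [0, 0, 0.41], "gripper": 93},
  {"travel": [-204, -168, -95], "twist": [0, 0, 0.5], "gripper": 93},
  {"travel": [-236, -195, -95], "twist": [0, 0, 0.58], "gripper": 93},
  {"travel": [-268, -222, -95], "twist": [0, 0, 0.66], "gripper": 93},
  {"travel": [-300, -248, -95], "twist": [0, 0, 0.75], "gripper": 93},
])

```text
clock: 0.93
tcp_pos: [406.5, 394.9, 330.6]
tool_rot: [[-0.508, 0.861, -0.0], [0.861, 0.508, -0.0], [0.0, -0.0, -1.0]]
contact_force: [0.3, 0.3, 0.0]
width: 92.9
grip_force: 0.0
```

```bash
cat >> h.py <<'E'
from scipy.spatial.transform import Rotation as Ro
from workcell import ctrl
def to(p,yaw=-0.05,o=None):
    o=o or ctrl.get_obs(); R=np.array(o["tool_rot"])
    # tool y along incubator x, z down
    y=np.array([np.cos(yaw),np.sin(yaw),0]);z=np.array([0,0,-1.]);x=np.cross(y,z)
    G=np.c_[x,y,z]
    print("t",o["clock"],"pos",np.array(o["tcp_pos"]),"F",np.array(o["contact_force"]),"w",o["width"],"g",o["grip_force"])
    print("travel",R.T@(np.array(p)-o["tcp_pos"]),"twist",Ro.from_matrix(R.T@G).as_rotvec())
E
python3 -c "
from h import *
to([529,-117,300])"
```

```text
t 0.9333 pos [406.48 394.91 330.57] F [0.32 0.26 0.02] w 92.8888814462901 g 0.0
travel [-503.1  -154.75   30.59] twist [-0.    0.    0.58]
```

Emit:
send_rows([
  {"travel": [-38, -12, 3], "twist": [0, 0, 0.07], "gripper": 93},
  {"travel": [-76, -25, 6], "twist": [0, 0, 0.14], "gripper": 93},
  {"travel": [-114, -37, 9], "twist": [0, 0, 0.21], "gripper": 93},
  {"travel": [-152, -50, 12], "twist": [0, 0, 0.28], "gripper": 93},
  {"travel": [-190, -62, 15], "twist": [0, 0, 0.35], "gripper": 93},
  {"travel": [-228, -75, 18], "twist": [0, 0, 0.42], "gripper": 93},
  {"travel": [-266, -88, 21], "twist": [0, 0, 0.49], "gripper": 93},
  {"travel": [-304, -100, 24], "twist": [0, 0, 0.56], "gripper": 93},
  {"travel": [-342, -113, 27], "twist": [0, 0, 0.58], "gripper": 93},
  {"travel": [-380, -125, 30], "twist": [0, 0, 0.58], "gripper": 93},
])

```text
clock: 1.77
tcp_pos: [492.6, 4.6, 300.5]
tool_rot: [[0.044, 0.999, -0.0], [0.999, -0.044, 0.0], [0.0, -0.0, -1.0]]
contact_force: [1.1, -0.1, 0.2]
width: 93.1
grip_force: 0.0
```

Emit:
send_rows([
  {"travel": [-38, 0, 0], "twist": [0, 0, 0], "gripper": 93},
  {"travel": [-76, 0, 0], "twist": [0, 0, 0], "gripper": 93},
  {"travel": [-95, 0, 0], "twist": [0, 0, 0], "gripper": 93},
  {"travel": [-95, 0, 0], "twist": [0, 0, 0], "gripper": 93},
  {"travel": [-95, 0, 0], "twist": [0, 0, 0], "gripper": 93},
  {"travel": [-95, 0, 0], "twist": [0, 0, 0], "gripper": 93},
  {"travel": [-95, 0, 0], "twist": [0, 0, 0], "gripper": 93},
  {"travel": [-95, 0, 0], "twist": [0, 0, 0], "gripper": 93},
  {"travel": [-95, 0, 0], "twist": [0, 0, 0], "gripper": 93},
  {"travel": [-95, 0, 0], "twist": [0, 0, 0], "gripper": 93},
])

```text
clock: 2.6
tcp_pos: [488.9, -87.7, 300.6]
tool_rot: [[0.042, 0.999, 0.0], [0.999, -0.042, 0.0], [0.0, 0.0, -1.0]]
contact_force: [-0.1, -0.4, 0.1]
width: 92.9
grip_force: 0.0
```

```bash
python3 -c "
from h import *
from workcell import capture
import pickle
p=camera_params('wrist');pickle.dump(p,open('w.pkl','wb'))
cv2.imwrite('pics/w1.png',capture('wrist'))
to([529,-117,300])
q=np.linalg.inv(np.array(p['T']))@[529,-117,172.5,1];print(q, p['K'][0][0])"
```

```text
t 2.65 pos [488.89 -87.88 300.57] F [-0.66  0.21  0.89] w 92.92350080993864 g 0.0
travel [-27.42  41.3    0.57] twist [-0.   -0.    0.01]
[ 41.08  23.72 297.45   1.  ] 369.37516117651325
```

View pics/w1.png

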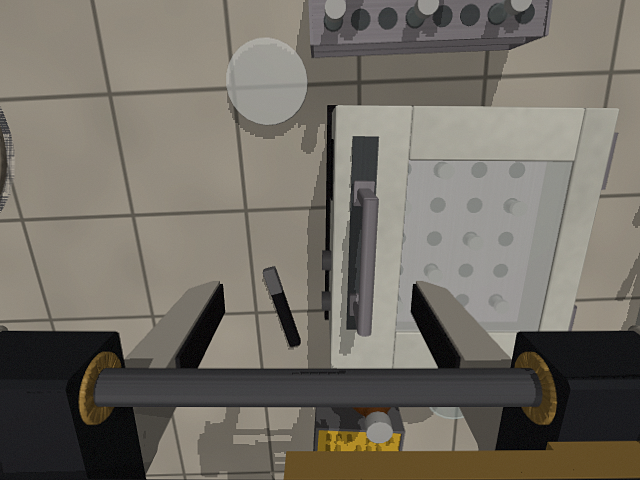

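The wrist view shows the bar clearly, from about (370,193) to (364,334). The track slot is free above it (+y).

```bash
python3 -c "
from h import *
import pickle
p=pickle.load(open('w.pkl','rb'))
a,b=[onz('w',q,172.5,p) for q in((370,193),(364,334))]
d=a-b;print(a,b,(a+b)/2,np.linalg.norm(d),np.arctan2(-d[0],d[1]))
C=[onz('w',q,130,p) for q in((336,106),(332,365))];d=C[0]-C[1];print(C,np.arctan2(-d[0],d[1]))
m=(a+b)/2
to([m[0],m[1],200])"
```

```text
[530.25 -57.01 172.5 ] [ 525.22 -178.62  172.5 ] [ 527.73 -117.81  172.5 ] 121.71248081053785 -0.04134001333988805
[array([508.29,   8.01, 130.  ]), array([ 497.64, -239.84,  130.  ])] -0.04294827729606051
t 2.65 pos [488.89 -87.88 300.57] F [-0.66  0.21  0.89] w 92.92350080993864 g 0.0
travel [-28.29  40.07 100.57] twist [-0.   -0.    0.01]
```

Emit:
send_rows([
  {"travel": [-15, 20, 20], "twist": [0, 0, 0], "gripper": 93},
  {"travel": [-28.5, 39.5, 40], "twist": [0, 0, 0], "gripper": 93},
  {"travel": [-28.5, 39.5, 70], "twist": [0, 0, 0], "gripper": 93},
  {"travel": [-28.5, 39.5, 95], "twist": [0, 0, 0], "gripper": 93},
  {"travel": [-28.5, 39.5, 110], "twist": [0, 0, 0], "gripper": 93},
  {"travel": [-28.5, 39.5, 120], "twist": [0, 0, 0], "gripper": 93},
  {"travel": [-28.5, 39.5, 127], "twist": [0, 0, 0], "gripper": 93},
  {"travel": [-28.5, 39.5, 130], "twist": [0, 0, 0], "gripper": 93},
  {"travel": [-28.5, 39.5, 130], "twist": [0, 0, 0], "gripper": 93},
  {"travel": [-28.5, 39.5, 130], "twist": [0, 0, 0], "gripper": 93},
])

```text
clock: 3.48
tcp_pos: [527.5, -118.7, 171.3]
tool_rot: [[0.043, 0.999, 0.001], [0.999, -0.043, -0.0], [0.0, 0.001, -1.0]]
contact_force: [0.4, -1.1, 1.1]
width: 93.1
grip_force: 0.0
```

Emit:
send_rows([
  {"travel": [0, 0, 0], "twist": [0, 0, 0], "gripper": 60},
  {"travel": [0, 0, 0], "twist": [0, 0, 0], "gripper": 40},
  {"travel": [0, 0, 0], "twist": [0, 0, 0], "gripper": 25},
  {"travel": [0, 0, 0], "twist": [0, 0, 0], "gripper": 18},
  {"travel": [0, 0, 0], "twist": [0, 0, 0], "gripper": 14},
  {"travel": [0, 0, 0], "twist": [0, 0, 0], "gripper": 5},
  {"travel": [0, 0, 0], "twist": [0, 0, 0], "gripper": 5},
  {"travel": [0, 0, 0], "twist": [0, 0, 0], "gripper": 5},
  {"travel": [0, 0, 0], "twist": [0, 0, 0], "gripper": 5},
  {"travel": [0, 0, 0], "twist": [0, 0, 0], "gripper": 5},
], grip_force=25)

```text
clock: 4.32
tcp_pos: [527.1, -118.6, 170.6]
tool_rot: [[0.043, 0.999, -0.0], [0.999, -0.043, -0.0], [-0.0, -0.0, -1.0]]
contact_force: [-0.7, -0.1, 0.1]
width: 30.9
grip_force: 0.0
```

```bash
python3 -c "
from h import *
to([528,-117.8,170.5],-.042)"
```

```text
t 4.3167 pos [ 527.05 -118.65  170.6 ] F [-0.69 -0.12  0.09] w 30.894416444049618 g 0.0
travel [0.89 0.91 0.1 ] twist [-0.  0. -0.]
```

Emit:
send_rows([
  {"travel": [0, 0, 0], "twist": [0, 0, 0], "gripper": 5},
  {"travel": [0, 0, 0], "twist": [0, 0, 0], "gripper": 5},
  {"travel": [0, 0, 0], "twist": [0, 0, 0], "gripper": 5},
  {"travel": [0, 0, 0], "twist": [0, 0, 0], "gripper": 5},
  {"travel": [0, 0, 0], "twist": [0, 0, 0], "gripper": 5},
  {"travel": [0, 0, 0], "twist": [0, 0, 0], "gripper": 5},
  {"travel": [0, 0, 0], "twist": [0, 0, 0], "gripper": 5},
  {"travel": [0, 0, 0], "twist": [0, 0, 0], "gripper": 5},
  {"travel": [0, 0, 0], "twist": [0, 0, 0], "gripper": 5},
  {"travel": [0, 0, 0], "twist": [0, 0, 0], "gripper": 5},
])

```text
clock: 5.15
tcp_pos: [527.6, -118.6, 170.7]
tool_rot: [[0.043, 0.999, 0.001], [0.999, -0.043, -0.0], [-0.0, 0.001, -1.0]]
contact_force: [4.0, -0.5, -2.8]
width: 11.0
grip_force: 25.0
```

Emit:
send_rows([
  {"travel": [0, 0.3, -1], "twist": [0, 0, 0], "gripper": 5},
  {"travel": [0, 0.6, -2], "twist": [0, 0, 0], "gripper": 5},
  {"travel": [0, 0.8, -3], "twist": [0, 0, 0], "gripper": 5},
  {"travel": [0, 1.1, -4], "twist": [0, 0, 0], "gripper": 5},
  {"travel": [0, 1.4, -5], "twist": [0, 0, 0], "gripper": 5},
  {"travel": [0, 1.7, -6], "twist": [0, 0, 0], "gripper": 5},
  {"travel": [0, 2, -7], "twist": [0, 0, 0], "gripper": 5},
  {"travel": [0, 2, -7], "twist": [0, 0, 0], "gripper": 5},
  {"travel": [0, 2, -7], "twist": [0, 0, 0], "gripper": 5},
  {"travel": [0, 2, -7], "twist": [0, 0, 0], "gripper": 5},
], grip_force=40)

```text
clock: 5.98
tcp_pos: [529.5, -118.7, 177.5]
tool_rot: [[0.043, 0.999, 0.001], [0.999, -0.043, -0.0], [-0.0, 0.001, -1.0]]
contact_force: [6.1, -1.5, -6.4]
width: 10.6
grip_force: 40.0
```

Emit:
send_rows([
  {"travel": [0, 0.3, -1], "twist": [0, 0, 0], "gripper": 5},
  {"travel": [0, 0.6, -2], "twist": [0, 0, 0], "gripper": 5},
  {"travel": [0, 0.9, -3], "twist": [0, 0, 0], "gripper": 5},
  {"travel": [0, 1.2, -4], "twist": [0, 0, 0], "gripper": 5},
  {"travel": [0, 1.5, -5], "twist": [0, 0, 0], "gripper": 5},
  {"travel": [0, 1.5, -5], "twist": [0, 0, 0], "gripper": 5},
  {"travel": [0, 1.5, -5], "twist": [0, 0, 0], "gripper": 5},
  {"travel": [0, 1.5, -5], "twist": [0, 0, 0], "gripper": 5},
  {"travel": [0, 1.5, -5], "twist": [0, 0, 0], "gripper": 5},
  {"travel": [0, 1.5, -5], "twist": [0, 0, 0], "gripper": 5},
])

```text
clock: 6.82
tcp_pos: [529.8, -118.7, 179.3]
tool_rot: [[0.043, 0.999, -0.004], [0.999, -0.043, -0.002], [-0.002, -0.003, -1.0]]
contact_force: [13.5, -4.7, -46.0]
width: 10.9
grip_force: 40.0
```

It is caught: the lid stopped at about 8.6 mm with 46 N. I'll ease the pull, keep the lid raised and slide the bar left.

Emit:
send_rows([
  {"travel": [0, -0.5, 1], "twist": [0, 0, 0], "gripper": 5},
  {"travel": [0, -0.5, 2], "twist": [0, 0, 0], "gripper": 5},
  {"travel": [3, -0.5, 2], "twist": [0, 0, 0], "gripper": 5},
  {"travel": [6, -0.5, 2], "twist": [0, 0, 0], "gripper": 5},
  {"travel": [9, -0.5, 2], "twist": [0, 0, 0], "gripper": 5},
  {"travel": [12, -0.5, 2], "twist": [0, 0, 0], "gripper": 5},
  {"travel": [12, -0.5, 2], "twist": [0, 0, 0], "gripper": 5},
  {"travel": [12, -0.5, 2], "twist": [0, 0, 0], "gripper": 5},
  {"travel": [12, -0.5, 2], "twist": [0, 0, 0], "gripper": 5},
  {"travel": [12, -0.5, 2], "twist": [0, 0, 0], "gripper": 5},
])

```text
clock: 7.65
tcp_pos: [531.0, -107.2, 180.5]
tool_rot: [[0.043, 0.999, 0.001], [0.999, -0.043, -0.001], [-0.001, 0.001, -1.0]]
contact_force: [5.9, -1.9, -6.2]
width: 10.8
grip_force: 40.0
```

Emit:
send_rows([
  {"travel": [2, 0, 0], "twist": [0, 0, 0], "gripper": 5},
  {"travel": [4, 0, 0], "twist": [0, 0, 0], "gripper": 5},
  {"travel": [6, 0, 0], "twist": [0, 0, 0], "gripper": 5},
  {"travel": [8, 0, 0], "twist": [0, 0, 0], "gripper": 5},
  {"travel": [10, 0, 0], "twist": [0, 0, 0], "gripper": 5},
  {"travel": [12, 0, 0], "twist": [0, 0, 0], "gripper": 5},
  {"travel": [14, 0, 0], "twist": [0, 0, 0], "gripper": 5},
  {"travel": [14, 0, 0], "twist": [0, 0, 0], "gripper": 5},
  {"travel": [14, 0, 0], "twist": [0, 0, 0], "gripper": 5},
  {"travel": [14, 0, 0], "twist": [0, 0, 0], "gripper": 5},
])

```text
clock: 8.48
tcp_pos: [531.7, -96.2, 180.8]
tool_rot: [[0.045, 0.999, 0.002], [0.999, -0.045, -0.004], [-0.004, 0.002, -1.0]]
contact_force: [5.7, -12.0, -6.3]
width: 11.1
grip_force: 40.0
```

```bash
python3 -c "
from h import *
to([528,-117.8,170.5],-.042)"
```

```text
t 8.4833 pos [531.66 -96.18 180.82] F [  5.67 -12.04  -6.34] w 11.133271949345847 g 39.997538924217224
travel [-21.73  -2.7   10.4 ] twist [ 0.  0. -0.]
```

The bar is fully slid: it is against its stop after about 22.5 mm, and the lid load has dropped to 6 N. Next I raise it along the hinge arc.

Emit:
send_rows([
  {"travel": [-1, 0, 0], "twist": [0, 0, 0], "gripper": 5},
  {"travel": [-1, 2.8, -7.5], "twist": [0, 0, 0], "gripper": 5},
  {"travel": [-1, 5.8, -15.3], "twist": [0, 0, 0], "gripper": 5},
  {"travel": [-1, 9.5, -23.5], "twist": [0, 0, 0], "gripper": 5},
  {"travel": [-1, 13.3, -31.5], "twist": [0, 0, 0], "gripper": 5},
  {"travel": [-1, 18.8, -41.3], "twist": [0, 0, 0], "gripper": 5},
  {"travel": [-1, 24.5, -50.8], "twist": [0, 0, 0], "gripper": 5},
  {"travel": [-1, 30.8, -60], "twist": [0, 0, 0], "gripper": 5},
  {"travel": [-1, 37.5, -68.9], "twist": [0, 0, 0], "gripper": 5},
  {"travel": [-1, 37.5, -68.9], "twist": [0, 0, 0], "gripper": 5},
])

```text
clock: 9.32
tcp_pos: [568.0, -97.9, 250.3]
tool_rot: [[0.045, 0.999, -0.001], [0.999, -0.045, -0.003], [-0.003, -0.001, -1.0]]
contact_force: [0.0, -8.2, -6.2]
width: 10.6
grip_force: 40.0
```

Emit:
send_rows([
  {"travel": [-1, 7.2, -8.6], "twist": [0, 0, 0], "gripper": 5},
  {"travel": [-1, 14.8, -16.8], "twist": [0, 0, 0], "gripper": 5},
  {"travel": [-1, 22.8, -24.6], "twist": [0, 0, 0], "gripper": 5},
  {"travel": [-1, 31.2, -31.9], "twist": [0, 0, 0], "gripper": 5},
  {"travel": [-1, 39.9, -38.9], "twist": [0, 0, 0], "gripper": 5},
  {"travel": [-1, 49, -45.4], "twist": [0, 0, 0], "gripper": 5},
  {"travel": [-1, 49, -45.4], "twist": [0, 0, 0], "gripper": 5},
  {"travel": [-1, 49, -45.4], "twist": [0, 0, 0], "gripper": 5},
  {"travel": [-1, 49, -45.4], "twist": [0, 0, 0], "gripper": 5},
  {"travel": [-1, 49, -45.4], "twist": [0, 0, 0], "gripper": 5},
])

```text
clock: 10.15
tcp_pos: [613.3, -100.3, 294.9]
tool_rot: [[0.045, 0.999, -0.007], [0.999, -0.045, -0.0], [-0.001, -0.007, -1.0]]
contact_force: [-10.7, -3.7, 9.6]
width: 10.6
grip_force: 40.0
```

```bash
python3 -c "
from h import *
from workcell import capture
to([528,-117.8,170.5],-.042)
cv2.imwrite('pics/s2.png',capture('side'))"
```

```text
t 10.15 pos [ 613.32 -100.32  294.93] F [-10.67  -3.66   9.57] w 10.583017904983032 g 40.00300884246826
travel [-21.25 -83.52 125.07] twist [-0.01  0.   -0.  ]
```

View pics/s2.png

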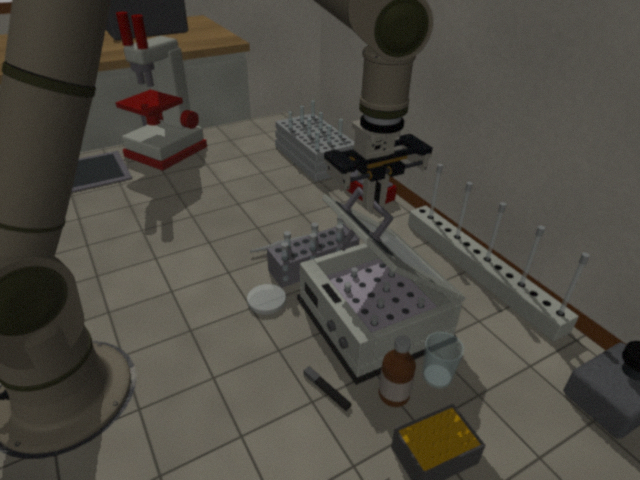

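The side view shows the lid open about 40°, with the bar in the fingers at (377,205) and the things around it where they were. I'll settle for one call and check that it holds still.

Emit:
send_rows([
  {"travel": [0, -1, -0.5], "twist": [0, 0, 0], "gripper": 5},
  {"travel": [0, -2, -1], "twist": [0, 0, 0], "gripper": 5},
  {"travel": [0, -2, -1], "twist": [0, 0, 0], "gripper": 5},
  {"travel": [0, -2, -1], "twist": [0, 0, 0], "gripper": 5},
  {"travel": [0, -2, -1], "twist": [0, 0, 0], "gripper": 5},
  {"travel": [0, -2, -1], "twist": [0, 0, 0], "gripper": 5},
  {"travel": [0, -2, -1], "twist": [0, 0, 0], "gripper": 5},
  {"travel": [0, -2, -1], "twist": [0, 0, 0], "gripper": 5},
  {"travel": [0, -2, -1], "twist": [0, 0, 0], "gripper": 5},
  {"travel": [0, -2, -1], "twist": [0, 0, 0], "gripper": 5},
])

```text
clock: 11.03
tcp_pos: [612.9, -100.3, 295.0]
tool_rot: [[0.045, 0.999, -0.005], [0.999, -0.045, -0.002], [-0.002, -0.005, -1.0]]
contact_force: [-2.0, -4.8, -3.0]
width: 10.6
grip_force: 40.0
```

```bash
python3 -c "
from h import *
from workcell import order
o=ctrl.get_obs();print(np.array(o['tcp_pos']),np.array(o['contact_force']),o['grip_force'],np.array(o['joint_velocities']))
if o['grip_force']>20 and np.abs(o['joint_velocities']).max()<.03: print(order.finish_job())"
```

```text
[ 612.93 -100.26  295.02] [-1.96 -4.77 -3.01] 39.99887824058533 [-0.  0.  0.  0.  0. -0. -0.]
the job is handed in; nothing more can be done
None
```

The lid was caught, so I slid the bar fully left with the lid held raised to release it; I handed the job in at 11 s with the lid held open and still at about 0.69 rad (40°), and the things around it looked unmoved in the last picture.

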